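# Ratchet the cup clamp tight

## Task

Close the cup clamp on the little bisque cup with its ratchet lever: turn the lever clockwise as far as it will go, then lift it off its serrations, swing it back, let it drop in and turn it again, as often as it takes, until the cup is held firmly but gently between the wooden jaw and the V. Leave the lever dropped fully into its serrations; move the jaw only with the lever, and do not tip or crush the cup or shift the bird figurine and the glaze bottle.

Things in the scene. Friction and masses are not known exactly. Their poses are not given: they have to be found in the camera images.
- clamp: Cup clamp, fixed to the counter: plywood board 100 mm (x) by 285 mm (y, -60 to +225 mm), 16 mm thick, with a grey housing 74 x 80 x 30 mm under the lever. Origin on the lever's vertical pivot axis at counter height; z up; +y is the way the jaw closes; -x faces the robot, give or take the yaw.
- lever (a joint): Swing of the steel ratchet lever about the pivot, rad. 0: along the clamp's -x; grows clockwise from above, towards the clamp's +y, which closes the jaw. The knob's axis lies 85 mm x (-cos, +sin) from the pivot in the clamp's x, y. Stop pins end the swing at -0.9 and +0.9. Closing takes 2 to 3 rad in all, more than one swing.
- lever_lift (a joint): How far the lever is raised along the pivot axis, m: 0 dropped fully into the serrations, 0.014 at the top. From 0.007 up it is clear and swings freely; the spindle and jaw then stay by friction. Below 0.005 it drives the spindle (0.05 rad play). A spring and its weight push it down with 4.5 N (bottom) to 6.5 N (top).
- hub (a point): On the pivot axis, 60 mm above the counter, amid the serrations between the spindle (below) and the lever's hub: 12 round-tipped teeth, 0.52 rad apart. Let down on a tooth tip (it may start so) the lever stays up to 7 mm high until it is turned a little and drops in. Take the turning load off before lifting.
- knob (a point): Centre of the lever's upright round black knob, 22 mm across, 42 mm high; it revolves freely, so pinch it at any yaw. 108 mm over the counter when dropped; knob top 18 mm above, lever arm 24 mm below. Turning slowly takes about 4 N at the knob while the jaw runs free (2 to 3.5 N at rest between steps), 1 N more per 5 N on the cup. Stop at 5.5 to 7 N: the cup chips at 8.5 N.
- jaw: Sliding wooden jaw, 70 mm wide, top 58 mm above the counter, cork face towards the clamp's +y. Origin on its face plane, on the clamp's centre line at counter height. It travels 16 mm along the clamp's +y for each rad the lever turns while engaged. It starts 64 to 71 mm from the pivot. Its pad is on stiff springs: from first nip to too tight is only 20 mm at the knob.
- fence: Fixed wooden V jaw with cork faces, 84 mm wide, 38 mm high, standing on the board (16 mm over the counter). Origin under the bottom of the V, whose faces open towards the clamp's -y, each 30 degrees off square, so a cup pressed home has its axis 35 mm short of it. It stands at a different place along the board each time.
- cup: Small round bisque cup without handle, 60 mm across, 51 mm high, standing loose on the board between jaw and V. Origin at the centre of its underside, z up. The closing jaw slides it against the V and centres it. Nothing need be done to it by hand.
- bird: Bystander: white bisque bird figurine, 52 x 120 x 76 mm, to the right of the clamp. Origin at the centre of its underside.
- bottle: Bystander: slim squeeze bottle of glaze, 37 mm across, 98 mm high, right of the clamp. Origin at the centre of its underside.

How it is judged:
By the outcome, as a careful person would: the job done as asked, in the order asked, and still so for the second after the job is handed in, with the robot touching nothing.
It also fails if it takes over 72 s, if anything falls off the work surface, if the arm or the gripper's body presses on something with over 40 N, if the wrist force passes 120 N, or if a joint passes its speed limit or range.

## Robot

A 6-joint arm with a two-finger parallel gripper is mounted at the origin on a cart in front of the work surface, level with it; the furniture and walls round the work are solid. World frame = base frame: x ahead of the robot, y to its left, z up, the work surface at z = 0. Lengths are in m, angles in rad, forces in N, time in s.
With the tool pointing down it reaches from about 0.25 to 0.775 m from the base axis. Payload 4 kg.
Tool frame: the origin (TCP) lies on the centre line of the jaws, within the pads' length; the fingertips stand 14 mm ahead of it and the grasp point (between the pads) lies 5 mm behind it; z points along the fingers, y is the line along which they close (so a half turn about z gives the same grasp; the last joint's range is limited). The gripper opens to 94 mm and grips with 3 to 60 N. Pads are 16 mm wide; open, the fingers measure 119 mm over their backs; the gripper's body (75 mm by 177 mm) begins 78 mm behind the grasp point.
Start: joints at [1.14, 0.087, 1.371, -0, 1.684, -0.103], TCP at [0.177, 0.521, 0.22] pointing down, gripper open.
Joint ranges: [-3.1, 3.1], [-0.76, 2.03], [0.27, 2.55], [-1.08, 4.22], [0.17, 2.65], [-2.57, 2.57]. Speed limits (rad/s): [2.79, 2.79, 3.14, 3.14, 3.14, 3.14].

## Interface

Orientations are given as a rotation vector (axis times angle).
In Python, from bench import arm gives the robot as it stands. The module is installed in compiled form; this text tells all that it offers.
- The arm moves only by the tool move_arm, never from a script. Its arguments are lists of equal length, an entry for each row: "xyz": the shift along the tool's x, y, z in mm, a list of three; "spin": the turn about the tool's z in rad. A call has 1 to 20 rows; each row shifts and turns the commanded pose from where the row before left it, along the tool's axes as they then stand; what a row does not reach is not made up. A row lasts 1/10 s, in which the tool goes at most 50 mm and 8.59 degrees, less where a joint would pass 70% of its speed; a pose out of reach is approached as far as the arm can. A call is refused whole if a number of a shift passes 50 or a number of a turn 0.15, either way. A call with a gripper value outside its range is refused whole. "jaw" is the closure, from 0 (fully open) to 1 (shut), set as the call begins (left out, the last holds). The fingers move at their own pace and stop on an object; "force" is the grip in N (left out, the last holds). Time passes only in rows, so rows that do not move let the fingers close. It gives the time, the measured TCP pose, the force, the opening and the grip force at its end, in the units of the state.
- arm.sense(): the state, without advancing time (a new reading comes with each control period).
- arm.snapshot(name): name is "scene" or "side" or "wrist"; returns a dict with "img" (420x560x3 uint8, red, green, blue), "z_map" (420x560 float32, m along the optical axis (not along the pixel's ray), 0 where there is no reading), "K" (3x3 intrinsics, pixels), "dist_coeffs" ([k1, k2, p1, p2, k3] as OpenCV has them; the pictures are not rectified), "rvec" (rotation vector, rad) and "tvec" (3), from world to camera coordinates, as OpenCV has them. Camera axes: x right, y down, z forward; pixel columns grow to the right and rows downward; lengths in m; the calibration is good to about 2 mm. A picture is of the moment at which its call begins.
- arm.finish_job(): hands the job in; it is judged then, once.
The state is a dict: "time_s": time; "qpos": joint angles; "joint_velocities": joint speeds; "joint_efforts": joint torques, N m; "eef_pos": TCP position; "tcp_rot": TCP orientation; "force": force on the tool from outside, world axes, zero at the start; "wrist_torque": the same for the moment, N m; "gripper_width": finger opening in m; "finger_force": force on a finger pad.
Only numpy, scipy, OpenCV 4.12 (cv2) and the standard library are available. Lean on these libraries where they do the work, as an engineer would, in place of code of your own. Each camera call takes 0.05 s, during which the arm holds its last target. There are 200 camera calls.

## Working session

There is one attempt and no reset: what is moved stays moved. The work goes in short steps, Python scripts to look and compute and a tool call to move; the robot and the scene stay as the last step left them, time stands still between calls to the robot, and variables do not carry over. Pictures are saved under pics/ and viewed, at most 10 in all, crops included, and the job is handed in when it is done.

Besides the shell and the picture viewer there is one more tool, called after "Request:" as name(argument=value, ...), one argument or row to a line, values as JSON. move_arm: Moves the arm, as the interface text tells. Its arguments: {"type":"object","properties":{"xyz":{"type":"array","items":{"type":"array","items":{"type":"number"}}},"spin":{"type":"array","items":{"type":"number"}},"jaw":{"type":"number"},"force":{"type":"number"}},"required":["xyz","spin"]}

```bash
mkdir -p pics; cat > h.py <<'E'
import numpy as np,cv2
from bench import arm
def snap(n):
    s=arm.snapshot(n); s['R']=cv2.Rodrigues(np.array(s['rvec'],float))[0]; s['t']=np.array(s['tvec'],float); return s
def ray(s,uv):
    p=cv2.undistortPoints(np.array([[uv]],float),s['K'],np.array(s['dist_coeffs']))[0,0]
    return -s['R'].T@s['t'], s['R'].T@np.array([p[0],p[1],1.])
def onplane(s,uv,z):
    c,d=ray(s,uv); return c+d*(z-c[2])/d[2]
def depthpt(s,uv):
    c,d=ray(s,uv); return c+d*s['z_map'][int(uv[1]),int(uv[0])]
def two(s1,uv1,s2,uv2):
    c1,d1=ray(s1,uv1);c2,d2=ray(s2,uv2)
    A=np.stack([d1,-d2],1); k=np.linalg.lstsq(A,c2-c1,rcond=None)[0]
    a,b=c1+k[0]*d1,c2+k[1]*d2; return (a+b)/2,np.linalg.norm(a-b)
def cloud(s):
    v,u=np.mgrid[0:420,0:560]
    p=cv2.undistortPoints(np.stack([u.ravel(),v.ravel()],1).astype(float)[:,None],s['K'],np.array(s['dist_coeffs']))[:,0]
    z=s['z_map'].ravel()
    P=(np.c_[p*z[:,None],z]-s['t'])@s['R']; P[z==0]=np.nan
    return P.reshape(420,560,3)
E
python3 - <<'E'
from h import *
for n in ['scene','side','wrist']:
    s=snap(n); cv2.imwrite(f'pics/{n}0.png',s['img'][:,:,::-1]); print(n,-s['R'].T@s['t'])
print(arm.sense())
E
```

```text
scene [-0.08767216 -0.79435664  0.57869885]
side [ 0.08871974 -0.7818155   0.3905101 ]
wrist [0.09924322 0.54762606 0.38388296]
{'time_s': 0.15, 'qpos': array([ 1.13992111e+00,  8.77825815e-02,  1.37187337e+00, -2.03432031e-06,
        1.68360781e+00, -1.03074051e-01]), 'joint_velocities': array([ 0.00088898, -0.00199725, -0.0032486 ,  0.00177245, -0.00193429,
        0.00140124]), 'joint_efforts': array([ 1.41668603e-03, -3.40647197e+01, -3.02792144e+01,  7.19166035e-02,
        3.05564201e-02, -1.09492096e-04]), 'eef_pos': array([0.17690625, 0.52035919, 0.2185916 ]), 'tcp_rot': array([-5.12535168e-01, -3.09905600e+00,  2.53245483e-03]), 'force': array([ 0.09208165, -1.12295907,  0.03131227]), 'wrist_torque': array([-0.06124314, -0.01417355, -0.02037667]), 'finger_force': 0.0, 'gripper_width': 0.09395544771700354}
```

View pics/scene0.png

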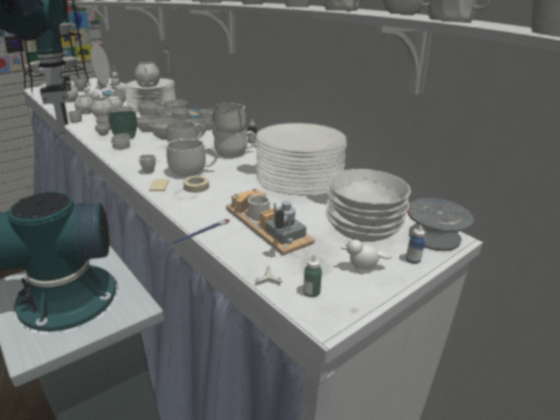

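View pics/side0.png

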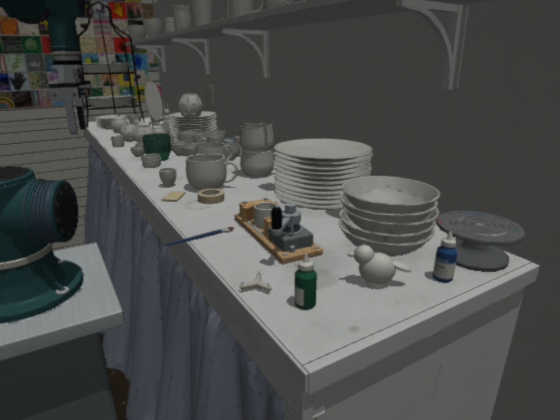

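The scene view shows the clamp board at about (268,220), the housing and knob at about (283,215), the bird at (363,255) and the green bottle at (313,277). The side view shows the knob at about (277,218). Next I'll localise the clamp from depth and colour, and check the knob across the two views.

```bash
python3 - <<'E'
from h import *
for n in ['scene','side']:
    s=snap(n); P=cloud(s); h=cv2.cvtColor(s['img'],cv2.COLOR_RGB2HSV)
    m=(h[...,0]>5)&(h[...,0]<25)&(h[...,1]>110)
    box=np.zeros_like(m); box[180:265,220:325]=1; m&=box
    Q=P[m]; 
    b=Q[abs(Q[:,2]-.016)<.006]; print(n,'board',len(b),b.min(0),b.max(0))
    r=cv2.minAreaRect((b[:,:2]*1000).astype(np.float32)); print(r)
    hi=Q[Q[:,2]>.03]; print('wood high',hi.min(0),hi.max(0))
    d=(s['img'].max(2)<60)&box
    k=P[d]; k=k[k[:,2]>.07]; print('dark high',len(k),k.min(0) if len(k) else 0,k.max(0) if len(k) else 0,np.median(k,0) if len(k) else 0)
    v,u=np.where(d&(P[...,2]>.07)); print(u.min(),u.max(),v.min(),v.max())
    c=s['img'][170:270,215:335]; cv2.imwrite(f'pics/{n}_crop.png',cv2.resize(c,None,fx=6,fy=6,interpolation=cv2.INTER_CUBIC)[:,:,::-1])
E
```

```text
Traceback (most recent call last):
ValueError: zero-size array to reduction operation minimum which has no identity
```

```bash
python3 - <<'E'
from h import *
for n in ['scene','side']:
    s=snap(n); P=cloud(s); h=cv2.cvtColor(s['img'],cv2.COLOR_RGB2HSV)
    print(n,(s['z_map']>0).mean(), s['z_map'][180:265,220:325].mean(), P[220,285],P[330,350],h[240,285:300])
    for uv in [(283,213),(277,218),(310,240),(230,208),(363,268),(313,293)]: print(uv,onplane(s,uv,0.05),h[uv[1],uv[0]])
    c=s['img'][170:270,215:335]; cv2.imwrite(f'pics/{n}_crop.png',cv2.resize(c,None,fx=6,fy=6,interpolation=cv2.INTER_CUBIC)[:,:,::-1])
E
```

```text
scene 0.9958843537414966 1.1250312 [ 0.48960842 -0.13831267  0.08090021] [ 4.06476202e-01 -4.31667202e-01  1.95448138e-04] [[ 60   6  84]
 [ 60   6  88]
 [ 80   8  96]
 [ 90   7 112]
 [102  10 130]
 [102   9 136]
 [ 90   4 132]
 [ 18  20 129]
 [ 16  52 137]
 [ 16  73 150]
 [ 17  76 162]
 [ 17  81 171]
 [ 16  82 178]
 [ 17  85 184]
 [ 16  84 189]]
(283, 213) [ 0.54512313 -0.06646027  0.05      ] [90  3 86]
(277, 218) [ 0.51594161 -0.07737288  0.05      ] [10 13 57]
(310, 240) [ 0.51068203 -0.20498403  0.05      ] [ 16  78 174]
(230, 208) [0.45132941 0.03994652 0.05      ] [ 16  78 144]
(363, 268) [ 0.52354921 -0.35552829  0.05      ] [ 30   7 105]
(313, 293) [ 0.38300617 -0.34891343  0.05      ] [74 35 81]
side 0.9960331632653061 0.98418343 [ 0.4907498  -0.13230752  0.08264488] [ 4.44978393e-01 -3.99305850e-01  1.40734225e-04] [[77 23 77]
 [77 24 73]
 [80 22 69]
 [80 24 64]
 [84 22 59]
 [78 22 58]
 [78 23 56]
 [78 23 56]
 [80 27 57]
 [78 23 55]
 [78 24 54]
 [84 24 54]
 [78 24 53]
 [78 24 54]
 [83 19 53]]
(283, 213) [ 0.5528286  -0.02279172  0.05      ] [101  17 123]
(277, 218) [ 0.52400672 -0.04329034  0.05      ] [105  51  10]
(310, 240) [ 0.51978642 -0.18227257  0.05      ] [78 24 53]
(230, 208) [0.45832761 0.07480382 0.05      ] [ 40   5 159]
(363, 268) [ 0.53223945 -0.32659247  0.05      ] [30 10 79]
(313, 293) [ 0.41009897 -0.34693521  0.05      ] [ 77 162  41]
```

View pics/scene_crop.png

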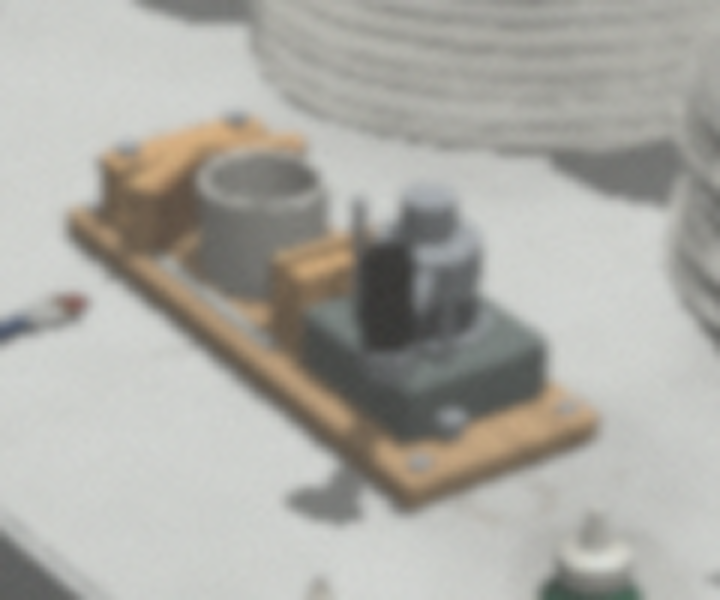

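The crop shows the black knob at about full-image (279,219) and the hub at (287,211). The cup is at (259,206), with the jaw between hub and cup.

```bash
cat >> h.py <<'E'
def analyse(n,box,satmin=55):
    s=snap(n); P=cloud(s); h=cv2.cvtColor(s['img'],cv2.COLOR_RGB2HSV)
    B=np.zeros(P.shape[:2],bool); x0,y0,x1,y1=box; B[y0:y1,x0:x1]=1
    m=(h[...,0]>8)&(h[...,0]<25)&(h[...,1]>satmin)&B
    b=P[m&(abs(P[...,2]-.016)<.005)]
    r=cv2.minAreaRect((b[:,:2]*1000).astype(np.float32)); print(n,'board',len(b),np.round(r[0]),np.round(r[1]),r[2])
    w=P[m&(P[...,2]>.03)]; print('wood high',np.round(np.percentile(w,[2,98],axis=0),3).tolist())
    d=(s['img'].max(2)<55)&B&(P[...,2]>.075); k=P[d]; v,u=np.where(d)
    if len(k): print('knob',len(k),np.round(np.percentile(k,[2,50,98],axis=0),4).tolist(),'uv',u.mean(),v.mean(),v.min(),v.max(),u.min(),u.max())
    return s,P,h,B
E
python3 - <<'E'
from h import *
for n,b in [('scene',(220,180,325,265)),('side',(225,185,325,265))]:
    s,P,h,B=analyse(n,b)
R=cv2.Rodrigues(arm.sense()['tcp_rot'])[0]; print(R.round(3)); s=snap('wrist'); print(R.T@(-s['R'].T@s['t']-arm.sense()['eef_pos']), (s['R']@R).round(3), s['K'])
E
```

```text
scene board 555 [523. -28.] [281.  95.] 85.84262084960938
wood high [[0.488, -0.063, 0.031], [0.569, 0.091, 0.06]]
knob 1 [[0.4457, -0.1643, 0.1131], [0.4457, -0.1643, 0.1131], [0.4457, -0.1643, 0.1131]] uv 278.0 218.0 218 218 278 278
side board 656 [524. -29.] [279. 100.] 85.5185317993164
wood high [[0.442, -0.162, 0.031], [0.569, 0.093, 0.103]]
knob 227 [[0.4418, -0.1711, 0.0812], [0.4484, -0.1673, 0.1067], [0.4602, -0.1553, 0.1244]] uv 276.03083700440527 218.52422907488986 207 233 271 282
[[-0.947  0.322 -0.   ]
 [ 0.322  0.947 -0.   ]
 [ 0.    -0.    -1.   ]]
[ 0.08232951  0.00049873 -0.16532705] [[ 0.     1.     0.   ]
 [-0.96   0.    -0.281]
 [-0.281 -0.     0.96 ]] [[326.52458937   0.         277.40745264]
 [  0.         326.52458937 212.28070174]
 [  0.           0.           1.        ]]
```

```bash
python3 - <<'E'
from h import *
a=np.array([.177,.52]);b=np.array([.45,-.16])
for n in ['scene','side']:
    P=cloud(snap(n)).reshape(-1,3); P=P[np.isfinite(P).all(1)]
    P=P[(P[:,2]>.12)&(P[:,2]<.5)&(P[:,0]>.2)]
    t=np.clip((P[:,:2]-a)@(b-a)/((b-a)@(b-a)),0,1); d=np.linalg.norm(P[:,:2]-a-t[:,None]*(b-a),axis=1)
    Q=P[d<.17]
    for y in np.arange(-.35,.7,.1):
        q=Q[(Q[:,1]>y)&(Q[:,1]<y+.1)]
        if len(q): print(n,round(y,2),len(q),q.min(0).round(3),q.max(0).round(3))
E
```

```text
scene -0.25 103 [ 0.444 -0.217  0.12 ] [ 0.62  -0.15   0.137]
scene 0.45 148 [0.2   0.479 0.316] [0.218 0.549 0.498]
scene 0.55 117 [0.2   0.553 0.205] [0.238 0.6   0.346]
side -0.25 117 [ 0.443 -0.217  0.12 ] [ 0.619 -0.153  0.135]
side -0.15 1 [ 0.457 -0.149  0.123] [ 0.457 -0.149  0.123]
side 0.45 231 [0.2   0.483 0.313] [0.218 0.547 0.499]
side 0.55 218 [0.2   0.55  0.205] [0.239 0.59  0.346]
```

The path is clear: the only high points near it are the gripper itself and a stack at x of about 0.6 that stays below 0.14 m.

Request:
move_arm(
  xyz=[
    [-24, -28, 1],
    [-24, -28, 1],
    [-24, -28, 1],
    [-24, -28, 1],
    [-24, -28, 1],
    [-24, -28, 1],
    [-24, -28, 1],
    [-24, -28, 1],
    [-24, -28, 1],
    [-24, -28, 1],
    [-24, -28, 1],
    [-24, -28, 1],
    [-24, -28, 1],
    [-24, -28, 1],
    [-24, -28, 1],
    [-24, -28, 1],
    [-24, -28, 1],
    [-24, -28, 1],
    [-24, -28, 1],
    [-22, -24, 1],
  ],
  spin=[0, 0, 0, 0, 0, 0, 0, 0, 0, 0, 0, 0, 0, 0, 0, 0, 0, 0, -0.125, -0.13],
)

```text
time_s: 2.55
eef_pos: [0.4545, -0.1597, 0.1996]
tcp_rot: [0.108, 3.139, -0.0]
force: [0.6, 1.3, -0.1]
gripper_width: 0.0942
finger_force: 0.0
```

Request:
move_arm(
  xyz=[
    [0, 0, 0],
    [0, 0, 0],
    [0, 0, 0],
  ],
  spin=[0, 0, 0],
  jaw=0.4,
)

```text
time_s: 2.85
eef_pos: [0.4539, -0.1569, 0.1996]
tcp_rot: [0.115, 3.139, 0.001]
force: [-0.3, 0.2, 0.1]
gripper_width: 0.0731
finger_force: 0.0
```

```bash
python3 - <<'E'
from h import *
s,P,h,B=analyse('wrist',(0,0,560,420))
S=arm.sense(); print(S['eef_pos'],cv2.Rodrigues(S['tcp_rot'])[0].round(3),S['qpos'],S['gripper_width'],S['force'])
cv2.imwrite('pics/wrist1.png',s['img'][:,:,::-1])
E
```

```text
wrist board 4616 [523. -22.] [283.  99.] 85.70156860351562
wood high [[0.419, -0.201, 0.034], [0.568, 0.095, 0.31]]
knob 52146 [[0.4167, -0.227, 0.1213], [0.4292, -0.1532, 0.2994], [0.4659, -0.0825, 0.3085]] uv 280.93247804241935 353.19984274920415 197 419 0 559
[ 0.4539538 -0.1567559  0.1997255] [[-0.997  0.072  0.   ]
 [ 0.072  0.997  0.   ]
 [-0.     0.    -1.   ]] [-4.50841882e-01 -6.45143979e-02  1.56295655e+00  3.13844447e-04
  1.64293638e+00 -1.94928050e+00] 0.06925861330324745 [-0.31421938 -0.35780101  0.16265164]
```

View pics/wrist1.png

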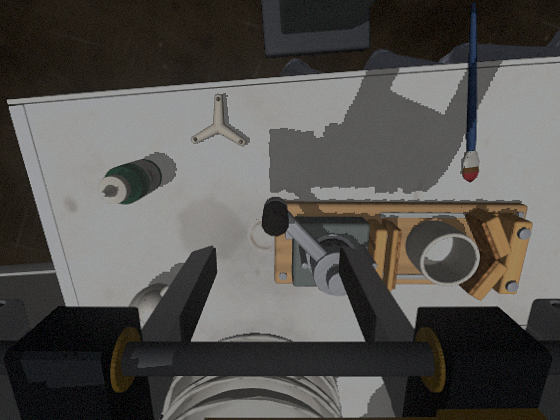

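The wrist view shows the knob top at about (274,207), the lever arm running to the hub at (335,275), the jaw at (385,250) and the cup at (447,250). The V is at (490,250). The lever is near its negative end.

```bash
cat > m.py <<'E'
from h import *
def measure(box=(255,185,300,240)):
    s=snap('wrist'); P=cloud(s); x0,y0,x1,y1=box
    B=np.zeros(P.shape[:2],bool); B[y0:y1,x0:x1]=1
    d=(s['img'].max(2)<60)&B&(P[...,2]>.1)&(P[...,2]<.16); K=P[d]; zt=np.percentile(K[:,2],95)
    m=d&(P[...,2]>zt-.004); v,u=np.where(m); (c,r)=cv2.minEnclosingCircle(np.stack([u,v],1).astype(np.float32))
    top=onplane(s,c,zt); print('knob top z',zt,'n',m.sum(),'circle',c,r,'world',top.round(4),'mean',P[m].mean(0).round(4))
    return s,P,top,c
if __name__=='__main__':
    s,P,top,c=measure()
    hb=P[240:300,300:372].reshape(-1,3); hb=hb[(hb[:,2]>.06)&(hb[:,2]<.16)]
    print('hub z pct',np.percentile(hb[:,2],[50,80,95,99]).round(4))
    H=hb[hb[:,2]>np.percentile(hb[:,2],95)-.004]; print('hub top',H.mean(0).round(4),H.min(0).round(4),H.max(0).round(4))
    t=P[...,2]
    # side triangulation of knob top
    s2=snap('side'); q=cv2.projectPoints(top[None],s2['rvec'],s2['tvec'],s2['K'],s2['dist_coeffs'])[0].ravel()
    P2=cloud(s2); dk=(s2['img'].max(2)<45); dk[:200]=0;dk[240:]=0;dk[:,:265]=0;dk[:,290:]=0
    v,u=np.where(dk&(P2[...,2]>.085)); print('side proj of top',q,'side mask u',u.min(),u.max(),'v',v.min(),v.max())
    print('triang',two(s,c,s2,((u.min()+u.max())/2,q[1])))
    # clamp frame
    p=np.array([.5235,-.022]); ya=np.deg2rad(85.7); ey=np.array([np.cos(ya),np.sin(ya)]); ex=np.array([ey[1],-ey[0]])
    piv=p-.0825*ey; print('pivot',piv); k=top[:2]-piv; print('knob rel -x,y',-k@ex,k@ey,np.hypot(*k),np.arctan2(k@ey,-k@ex))
    w=P.reshape(-1,3); c=np.c_[(w[:,:2]-piv)@ex,(w[:,:2]-piv)@ey,w[:,2]]
    j=c[(c[:,2]>.05)&(c[:,2]<.062)&(abs(c[:,0])<.04)&(c[:,1]>.04)&(c[:,1]<.2)]
    print(np.histogram(j[:,1],bins=np.arange(.04,.2,.005)))
    S=arm.sense(); R=cv2.Rodrigues(S['tcp_rot'])[0]; print('TCP->knob tool mm',(R.T@(top-S['eef_pos'])*1000).round(1))
E
python3 m.py
```

```text
knob top z 0.12629300182699707 n 466 circle (274.5, 223.5) 12.980854988098145 world [ 0.4505 -0.1582  0.1263] mean [ 0.451  -0.1582  0.1251]
hub z pct [0.0865 0.0936 0.1062 0.107 ]
hub top [ 0.5186 -0.1103  0.1059] [ 0.5072 -0.1163  0.1025] [ 0.5294 -0.1028  0.1076]
side proj of top [274.39289225 207.34755595] side mask u 271 281 v 207 229
triang (array([ 0.45216148, -0.15879322,  0.12566483]), np.float64(0.002936899601982221))
pivot [ 0.51731426 -0.10426777]
knob rel -x,y 0.06255524078806636 -0.05878182285908726 0.08583973933260793 -0.7543095408060215
(array([196, 255, 152, 230, 277, 184,   0,   0,   0, 123,  58,  43,  40,
        40,  48,  39,  42,  45,  47,  90, 137,   5,  77, 155, 230, 306,
       265, 173, 131, 394, 361]), array([0.04 , 0.045, 0.05 , 0.055, 0.06 , 0.065, 0.07 , 0.075, 0.08 ,
       0.085, 0.09 , 0.095, 0.1  , 0.105, 0.11 , 0.115, 0.12 , 0.125,
       0.13 , 0.135, 0.14 , 0.145, 0.15 , 0.155, 0.16 , 0.165, 0.17 ,
       0.175, 0.18 , 0.185, 0.19 , 0.195]))
TCP->knob tool mm [ 3.5 -1.7 73.6]
```

Knob top is at 0.126 m, so the lever is dropped in. The radius of 85–86 mm agrees with the text, and θ is about -0.74. Now descending and gripping.

Request:
move_arm(
  xyz=[
    [3, -2, 10],
    [0, 0, 12],
    [0, 0, 12],
    [0, 0, 12],
    [0, 0, 12],
    [0, 0, 12],
    [0, 0, 12],
    [0, 0, 10],
    [0, 0, 0],
    [0, 0, 0],
  ],
  spin=[0, 0, 0, 0, 0, 0, 0, 0, 0, 0],
)

```text
time_s: 4.0
eef_pos: [0.4512, -0.1595, 0.1074]
tcp_rot: [-0.114, -3.139, -0.0]
force: [1.0, 1.0, 1.2]
gripper_width: 0.0562
finger_force: 0.0
```

Request:
move_arm(
  xyz=[
    [0, 0, 0],
    [0, 0, 0],
    [0, 0, 0],
    [0, 0, 0],
    [0, 0, 0],
    [0, 0, 0],
    [0, 0, 0],
    [0, 0, 0],
  ],
  spin=[0, 0, 0, 0, 0, 0, 0, 0],
  jaw=0.9,
  force=25,
)

```text
time_s: 4.8
eef_pos: [0.4513, -0.1594, 0.1077]
tcp_rot: [0.114, 3.139, 0.0]
force: [1.2, 0.5, 1.7]
gripper_width: 0.0211
finger_force: 25.0
```

```bash
cat > arc.py <<'E'
import numpy as np,sys
def arc(a,b,st,r=85):
    n=int(round(abs(b-a)/st)); t=np.linspace(a,b,n+1); p=np.round(np.c_[r*np.cos(t),r*np.sin(t)],1); d=np.diff(p,axis=0).round(1)
    for i in range(0,n,20): print(t[i].round(3),t[min(i+20,n)].round(3),[[float(x),float(y),0] for x,y in d[i:i+20]])
arc(*map(float,sys.argv[1:4]))
E
python3 arc.py -0.76 -0.4 0.036; python3 arc.py -0.4 0.88 0.04
```

```text
-0.76 -0.4 [[2.1, 2.3, 0], [2.0, 2.3, 0], [1.9, 2.4, 0], [1.8, 2.5, 0], [1.7, 2.5, 0], [1.6, 2.6, 0], [1.6, 2.7, 0], [1.4, 2.7, 0], [1.3, 2.7, 0], [1.3, 2.8, 0]]
-0.4 0.4 [[1.3, 3.2, 0], [1.1, 3.2, 0], [1.0, 3.2, 0], [0.9, 3.3, 0], [0.7, 3.3, 0], [0.6, 3.4, 0], [0.5, 3.3, 0], [0.3, 3.4, 0], [0.2, 3.4, 0], [0.1, 3.4, 0], [-0.1, 3.4, 0], [-0.2, 3.4, 0], [-0.3, 3.4, 0], [-0.5, 3.3, 0], [-0.6, 3.4, 0], [-0.7, 3.3, 0], [-0.9, 3.3, 0], [-1.0, 3.2, 0], [-1.1, 3.2, 0], [-1.3, 3.2, 0]]
0.4 0.88 [[-1.4, 3.1, 0], [-1.5, 3.1, 0], [-1.6, 2.9, 0], [-1.8, 3.0, 0], [-1.8, 2.8, 0], [-2.0, 2.8, 0], [-2.1, 2.6, 0], [-2.2, 2.6, 0], [-2.3, 2.6, 0], [-2.4, 2.4, 0], [-2.5, 2.3, 0], [-2.5, 2.2, 0]]
```

Request:
move_arm(
  xyz=[
    [2.1, 2.3, 0],
    [2.0, 2.3, 0],
    [1.9, 2.4, 0],
    [1.8, 2.5, 0],
    [1.7, 2.5, 0],
    [1.6, 2.6, 0],
    [1.6, 2.7, 0],
    [1.4, 2.7, 0],
    [1.3, 2.7, 0],
    [1.3, 2.8, 0],
  ],
  spin=[0, 0, 0, 0, 0, 0, 0, 0, 0, 0],
)

```text
time_s: 5.8
eef_pos: [0.4362, -0.1328, 0.1076]
tcp_rot: [0.114, 3.139, -0.001]
force: [2.6, -3.4, 0.0]
gripper_width: 0.0213
finger_force: 25.0
```

Request:
move_arm(
  xyz=[
    [1.3, 3.2, 0],
    [1.1, 3.2, 0],
    [1.0, 3.2, 0],
    [0.9, 3.3, 0],
    [0.7, 3.3, 0],
    [0.6, 3.4, 0],
    [0.5, 3.3, 0],
    [0.3, 3.4, 0],
    [0.2, 3.4, 0],
    [0.1, 3.4, 0],
  ],
  spin=[0, 0, 0, 0, 0, 0, 0, 0, 0, 0],
)

```text
time_s: 6.8
eef_pos: [0.4318, -0.0991, 0.1076]
tcp_rot: [-0.114, -3.139, 0.0]
force: [-0.9, -4.1, 5.0]
gripper_width: 0.0213
finger_force: 25.0
```

Request:
move_arm(
  xyz=[
    [-0.1, 3.4, 0],
    [-0.2, 3.4, 0],
    [-0.3, 3.4, 0],
    [-0.5, 3.3, 0],
    [-0.6, 3.4, 0],
    [-0.7, 3.3, 0],
    [-0.9, 3.3, 0],
    [-1.0, 3.2, 0],
    [-1.1, 3.2, 0],
    [-1.3, 3.2, 0],
  ],
  spin=[0, 0, 0, 0, 0, 0, 0, 0, 0, 0],
)

```text
time_s: 7.8
eef_pos: [0.4409, -0.0665, 0.1075]
tcp_rot: [-0.114, -3.139, -0.0]
force: [-2.2, -3.4, 4.4]
gripper_width: 0.0212
finger_force: 25.0
```

Request:
move_arm(
  xyz=[
    [-1.4, 3.1, 0],
    [-1.5, 3.1, 0],
    [-1.6, 2.9, 0],
    [-1.8, 3.0, 0],
    [-1.8, 2.8, 0],
    [-2.0, 2.8, 0],
    [-2.1, 2.6, 0],
  ],
  spin=[0, 0, 0, 0, 0, 0, 0],
)

```text
time_s: 8.5
eef_pos: [0.4542, -0.0473, 0.1075]
tcp_rot: [-0.114, -3.138, 0.0]
force: [-0.7, -4.5, 5.7]
gripper_width: 0.0214
finger_force: 25.0
```

```bash
python3 - <<'E'
import numpy as np
from scipy.optimize import least_squares
p=np.array([[.4513,-.1594],[.4362,-.1328],[.4318,-.0991]])
from h import arm
S=arm.sense();p=np.vstack([p,S['eef_pos'][:2]]);print(S['eef_pos'],S['force'])
f=least_squares(lambda c:np.linalg.norm(p-c,axis=1)-.085,[.517,-.105]);print(f.x,f.fun)
E
```

```text
[ 0.4541942  -0.04729996  0.10752953] [-0.71644015 -4.49020403  5.69047337]
[ 0.51658169 -0.1050178 ] [-3.45799064e-05  4.74380469e-05 -1.20277246e-05 -8.53917709e-06]
```

Request:
move_arm(
  xyz=[
    [-2.1, 2.6, 0],
    [-2.2, 2.6, 0],
    [-2.3, 2.5, 0],
    [-2.4, 2.4, 0],
    [-2.5, 2.3, 0],
  ],
  spin=[0, 0, 0, 0, 0],
)

```text
time_s: 9.0
eef_pos: [0.4666, -0.0362, 0.1075]
tcp_rot: [-0.114, -3.138, 0.002]
force: [-1.4, -5.1, 4.7]
gripper_width: 0.0209
finger_force: 25.0
```

Request:
move_arm(
  xyz=[
    [-1.3, 1.1, 0],
    [0, 0, 0],
  ],
  spin=[0, 0],
)

```text
time_s: 9.2
eef_pos: [0.4682, -0.0351, 0.1075]
tcp_rot: [-0.114, -3.138, 0.001]
force: [-1.4, -5.2, 6.2]
gripper_width: 0.0212
finger_force: 25.0
```

```bash
python3 arc.py 0.893 0.868 0.025; python3 arc.py 0.868 -0.703 0.052;python3 arc.py -0.69 0.88 0.04
```

```text
0.893 0.868 [[1.6, -1.3, 0]]
0.868 -0.179 [[3.4, -3.0, 0], [3.1, -3.1, 0], [3.0, -3.3, 0], [2.8, -3.5, 0], [2.7, -3.6, 0], [2.4, -3.7, 0], [2.2, -3.8, 0], [2.1, -4.0, 0], [1.8, -4.1, 0], [1.6, -4.1, 0], [1.4, -4.2, 0], [1.2, -4.3, 0], [0.9, -4.4, 0], [0.7, -4.4, 0], [0.5, -4.4, 0], [0.3, -4.4, 0], [0.0, -4.5, 0], [-0.2, -4.4, 0], [-0.5, -4.5, 0], [-0.7, -4.4, 0]]
-0.179 -0.703 [[-0.9, -4.3, 0], [-1.1, -4.3, 0], [-1.4, -4.3, 0], [-1.5, -4.1, 0], [-1.8, -4.1, 0], [-2.0, -4.0, 0], [-2.3, -3.8, 0], [-2.4, -3.8, 0], [-2.6, -3.6, 0], [-2.8, -3.5, 0]]
-0.69 0.115 [[2.1, 2.7, 0], [2.0, 2.7, 0], [1.9, 2.9, 0], [1.8, 2.9, 0], [1.6, 3.0, 0], [1.6, 3.0, 0], [1.4, 3.2, 0], [1.3, 3.1, 0], [1.2, 3.2, 0], [1.0, 3.3, 0], [0.9, 3.3, 0], [0.8, 3.3, 0], [0.6, 3.4, 0], [0.5, 3.4, 0], [0.4, 3.4, 0], [0.2, 3.4, 0], [0.1, 3.4, 0], [-0.1, 3.4, 0], [-0.1, 3.5, 0], [-0.4, 3.4, 0]]
0.115 0.88 [[-0.4, 3.4, 0], [-0.6, 3.3, 0], [-0.8, 3.4, 0], [-0.8, 3.3, 0], [-1.0, 3.2, 0], [-1.1, 3.3, 0], [-1.3, 3.2, 0], [-1.4, 3.1, 0], [-1.5, 3.1, 0], [-1.6, 3.0, 0], [-1.8, 2.9, 0], [-1.9, 2.9, 0], [-1.9, 2.8, 0], [-2.1, 2.7, 0], [-2.2, 2.6, 0], [-2.3, 2.5, 0], [-2.4, 2.4, 0], [-2.5, 2.4, 0], [-2.6, 2.2, 0]]
```

Request:
move_arm(
  xyz=[
    [1.6, -1.3, 0],
    [0, 0, 0],
    [0, 0, -2],
    [0, 0, -2],
    [0, 0, -2],
    [0, 0, -2],
    [0, 0, -2],
    [0, 0, -1],
    [0, 0, 0],
  ],
  spin=[0, 0, 0, 0, 0, 0, 0, 0, 0],
)

```text
time_s: 10.1
eef_pos: [0.4664, -0.0363, 0.116]
tcp_rot: [-0.115, -3.138, 0.0]
force: [4.5, -6.1, -6.4]
gripper_width: 0.0207
finger_force: 25.0
```

```bash
python3 - <<'E'
from h import *
s=snap('side'); P=cloud(s)
c=s['img'][170:270,215:335]; cv2.imwrite('pics/side_c2.png',cv2.resize(c,None,fx=6,fy=6,interpolation=cv2.INTER_CUBIC)[:,:,::-1])
E
```

```text
(no output)
```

View pics/side_c2.png

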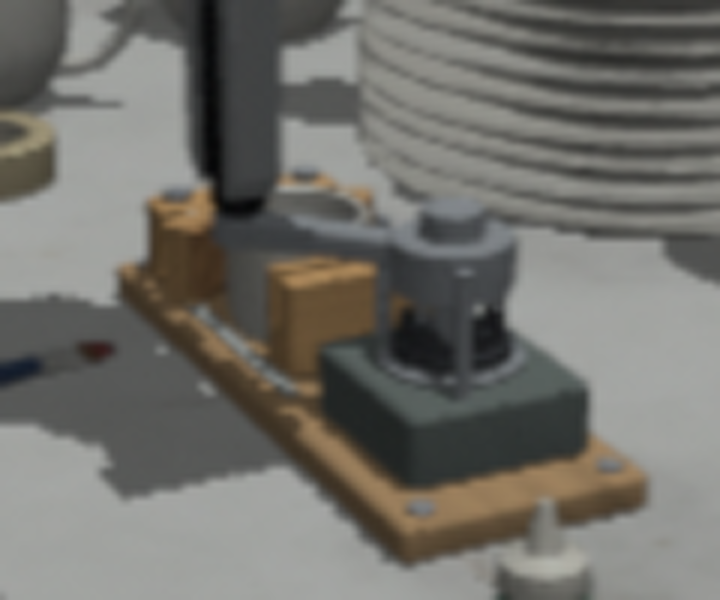

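The side crop shows the hub raised with dark teeth exposed at about (450,335), the jaw at (325,315) close to the cup, and everything upright. I'll lift a bit more and swing back.

Request:
move_arm(
  xyz=[
    [0, 0, -1.5],
    [0, 0, -1.5],
    [3.2, -3.2, 0],
    [3.1, -3.1, 0],
    [3.0, -3.3, 0],
    [2.8, -3.5, 0],
    [2.7, -3.6, 0],
    [2.4, -3.7, 0],
    [2.2, -3.8, 0],
    [2.1, -4.0, 0],
  ],
  spin=[0, 0, 0, 0, 0, 0, 0, 0, 0, 0],
)

```text
time_s: 11.15
eef_pos: [0.4433, -0.0618, 0.1189]
tcp_rot: [-0.114, -3.139, -0.004]
force: [4.7, -2.3, -6.3]
gripper_width: 0.0214
finger_force: 25.0
```

Request:
move_arm(
  xyz=[
    [1.8, -4.1, 0],
    [1.6, -4.1, 0],
    [1.4, -4.2, 0],
    [1.2, -4.3, 0],
    [0.9, -4.4, 0],
    [0.7, -4.4, 0],
    [0.5, -4.4, 0],
    [0.3, -4.4, 0],
    [0.0, -4.5, 0],
    [-0.2, -4.4, 0],
    [-0.5, -4.5, 0],
    [-0.7, -4.4, 0],
  ],
  spin=[0, 0, 0, 0, 0, 0, 0, 0, 0, 0, 0, 0],
)

```text
time_s: 12.35
eef_pos: [0.4321, -0.114, 0.121]
tcp_rot: [-0.114, -3.138, -0.002]
force: [4.0, 0.3, -6.4]
gripper_width: 0.0213
finger_force: 25.0
```

Request:
move_arm(
  xyz=[
    [-0.9, -4.3, 0],
    [-1.1, -4.3, 0],
    [-1.4, -4.3, 0],
    [-1.5, -4.1, 0],
    [-1.8, -4.1, 0],
    [-2.0, -4.0, 0],
    [-2.3, -3.8, 0],
    [-2.4, -3.8, 0],
    [-2.6, -3.6, 0],
    [-2.8, -3.5, 0],
    [0, 0, 0],
  ],
  spin=[0, 0, 0, 0, 0, 0, 0, 0, 0, 0, 0],
)

```text
time_s: 13.45
eef_pos: [0.4485, -0.1557, 0.1213]
tcp_rot: [-0.115, -3.139, 0.0]
force: [1.0, 0.7, -6.8]
gripper_width: 0.0211
finger_force: 25.0
```

```bash
cat > th.py <<'E'
from h import *
S=arm.sense(); d=S['eef_pos'][:2]-[.51658,-.10502]; ya=np.deg2rad(85.8); ey=np.array([np.cos(ya),np.sin(ya)]); ex=np.array([ey[1],-ey[0]])
th=np.arctan2(d@ey,-d@ex); t=np.sin(th)*ex+np.cos(th)*ey; r=d/np.hypot(*d); F=S['force']
print('t',S['time_s'],'th',th.round(4),'r',np.hypot(*d).round(4),'z',S['eef_pos'][2].round(4),'Ftan',(F[:2]@t).round(2),'Frad',(F[:2]@r).round(2),'Fz',F[2].round(2))
E
python3 th.py
```

```text
t 13.45 th -0.7134 r 0.0849 z 0.1213 Ftan -0.03 Frad -1.22 Fz -6.83
```

Request:
move_arm(
  xyz=[
    [-0.4, 0.5, 2],
    [0, 0, 2],
    [0, 0, 2],
    [0, 0, 2],
    [0, 0, 2],
    [0, 0, 2],
    [0, 0, 1.5],
    [0, 0, 0],
    [0, 0, 0],
  ],
  spin=[0, 0, 0, 0, 0, 0, 0, 0, 0],
)

```text
time_s: 14.35
eef_pos: [0.4485, -0.1553, 0.108]
tcp_rot: [-0.115, -3.139, 0.002]
force: [-3.7, -3.3, -4.7]
gripper_width: 0.0209
finger_force: 25.0
```

```bash
python3 th.py
```

```text
t 14.35 th -0.7099 r 0.0847 z 0.108 Ftan -0.48 Frad 4.98 Fz -4.67
```

Request:
move_arm(
  xyz=[
    [0, 0, 1],
    [2.1, 2.7, 0],
    [2.0, 2.7, 0],
    [1.9, 2.9, 0],
    [1.8, 2.9, 0],
    [1.6, 3.0, 0],
    [0, 0, 0],
  ],
  spin=[0, 0, 0, 0, 0, 0, 0],
)

```text
time_s: 15.05
eef_pos: [0.4403, -0.1417, 0.1079]
tcp_rot: [0.115, 3.139, -0.007]
force: [-4.1, -6.4, -3.3]
gripper_width: 0.0211
finger_force: 25.0
```

```bash
python3 th.py; python3 - <<'E'
from h import *
S=arm.sense()
for n in ['scene','side','wrist']:
    s=snap(n); P=cloud(s); h=cv2.cvtColor(s['img'],cv2.COLOR_RGB2HSV)
    w=P[(h[...,0]>8)&(h[...,0]<25)&(h[...,1]>50)]
    ya=np.deg2rad(85.8); ey=np.array([np.cos(ya),np.sin(ya)]); ex=np.array([ey[1],-ey[0]]); d=w[:,:2]-[.5166,-.105]
    c=np.c_[d@ex,d@ey,w[:,2]]; c=c[(abs(c[:,0])<.06)&(c[:,1]>.04)&(c[:,1]<.24)]
    f=c[(abs(c[:,2]-.054)<.004)&(c[:,1]>.135)]; j=c[(abs(c[:,2]-.058)<.004)&(c[:,1]<.115)]
    print(n,'fence y',np.percentile(f[:,1],[1,3,50,98]).round(4) if len(f) else 0,len(f),'jaw y',np.percentile(j[:,1],[2,50,98,100]).round(4) if len(j) else 0,len(j))
E
```

```text
t 15.05 th -0.5212 r 0.0846 z 0.1079 Ftan -4.02 Frad 6.44 Fz -3.27
scene fence y [0.1512 0.1535 0.1826 0.2   ] 128 jaw y [0.069  0.0854 0.097  0.0996] 37
side fence y [0.1524 0.1528 0.1748 0.2   ] 67 jaw y [0.0687 0.0761 0.0877 0.0878] 5
wrist fence y [0.1512 0.1521 0.1615 0.1715] 682 jaw y [0.0696 0.0793 0.0959 0.0972] 1603
```

Request:
move_arm(
  xyz=[
    [2.0, 2.8, 0.3],
    [1.5, 3.1, 0.3],
    [1.3, 3.1, 0],
    [1.2, 3.2, 0],
    [1.0, 3.3, 0],
    [0.9, 3.3, 0],
    [0.8, 3.3, 0],
    [0.6, 3.4, 0],
    [0.5, 3.4, 0],
    [0.4, 3.4, 0],
    [0, 0, 0],
  ],
  spin=[0, 0, 0, 0, 0, 0, 0, 0, 0, 0, 0],
)

```text
time_s: 16.3
eef_pos: [0.432, -0.1077, 0.1078]
tcp_rot: [-0.114, -3.139, 0.004]
force: [-7.0, -4.8, 1.0]
gripper_width: 0.0211
finger_force: 25.0
```

```bash
python3 th.py; python3 arc.py -0.12 0.9 0.03
```

```text
t 16.3 th -0.1053 r 0.0846 z 0.1078 Ftan -4.61 Frad 7.18 Fz 1.02
-0.12 0.48 [[0.3, 2.6, 0], [0.1, 2.5, 0], [0.2, 2.6, 0], [0.0, 2.5, 0], [0.0, 2.5, 0], [-0.2, 2.6, 0], [-0.1, 2.5, 0], [-0.3, 2.6, 0], [-0.4, 2.5, 0], [-0.4, 2.5, 0], [-0.5, 2.5, 0], [-0.5, 2.5, 0], [-0.7, 2.5, 0], [-0.7, 2.4, 0], [-0.8, 2.4, 0], [-0.8, 2.4, 0], [-1.0, 2.4, 0], [-1.0, 2.4, 0], [-1.1, 2.3, 0], [-1.1, 2.3, 0]]
0.48 0.9 [[-1.2, 2.2, 0], [-1.3, 2.2, 0], [-1.3, 2.2, 0], [-1.4, 2.1, 0], [-1.5, 2.1, 0], [-1.6, 2.0, 0], [-1.5, 2.0, 0], [-1.7, 1.9, 0], [-1.7, 1.9, 0], [-1.8, 1.9, 0], [-1.8, 1.8, 0], [-1.9, 1.7, 0], [-1.9, 1.7, 0], [-2.0, 1.6, 0]]
```

Request:
move_arm(
  xyz=[
    [1.0, 2.6, 0],
    [0.5, 2.5, 0],
    [0.2, 2.6, 0],
    [0.0, 2.5, 0],
    [0.0, 2.5, 0],
    [0, 0, 0],
  ],
  spin=[0, 0, 0, 0, 0, 0],
)

```text
time_s: 16.9
eef_pos: [0.4324, -0.0947, 0.1078]
tcp_rot: [0.114, 3.138, -0.003]
force: [-4.6, -3.1, -0.8]
gripper_width: 0.0212
finger_force: 25.0
```

```bash
python3 th.py
```

```text
t 16.9 th 0.0487 r 0.0848 z 0.1078 Ftan -3.67 Frad 4.16 Fz -0.76
```

Request:
move_arm(
  xyz=[
    [0.2, 2.6, 0],
    [-0.1, 2.5, 0],
    [-0.3, 2.6, 0],
    [-0.4, 2.5, 0],
    [-0.4, 2.5, 0],
    [0, 0, 0],
  ],
  spin=[0, 0, 0, 0, 0, 0],
)

```text
time_s: 17.5
eef_pos: [0.4347, -0.0829, 0.1078]
tcp_rot: [0.114, 3.137, -0.005]
force: [-3.5, -6.2, -1.3]
gripper_width: 0.0212
finger_force: 25.0
```

```bash
python3 th.py
```

```text
t 17.5 th 0.191 r 0.0848 z 0.1078 Ftan -6.91 Frad 1.79 Fz -1.29
```

Request:
move_arm(
  xyz=[
    [0, 0, 0],
    [0, 0, 0],
  ],
  spin=[0, 0],
)

```text
time_s: 17.7
eef_pos: [0.4347, -0.0829, 0.1078]
tcp_rot: [0.115, 3.137, -0.005]
force: [-3.1, -5.0, -1.4]
gripper_width: 0.0213
finger_force: 25.0
```

```bash
python3 th.py; python3 - <<'E'
from h import *
for n in ['scene','wrist']:
    s=snap(n); P=cloud(s); h=cv2.cvtColor(s['img'],cv2.COLOR_RGB2HSV)
    ya=np.deg2rad(85.8); ey=np.array([np.cos(ya),np.sin(ya)]); ex=np.array([ey[1],-ey[0]]); d=P[...,:2]-[.5166,-.105]
    x,y,z=d@ex,d@ey,P[...,2]; wood=(h[...,0]>8)&(h[...,0]<25)&(h[...,1]>50)
    j=y[wood&(abs(z-.058)<.004)&(abs(x)<.04)&(y>.04)&(y<.125)]
    c=(~wood)&(abs(z-.051-.016)<.005)&(abs(x)<.045)&(y>.09)&(y<.19)
    print(n,'jaw',np.percentile(j,[2,98,100]).round(4),len(j),'cup rim y',np.percentile(y[c],[1,99]).round(4),'x',np.percentile(x[c],[1,99]).round(4),c.sum())
E
for i in 1 2 3; do python3 th.py; done
```

```text
t 17.7 th 0.19 r 0.0848 z 0.1078 Ftan -5.67 Frad 1.64 Fz -1.37
scene jaw [0.0767 0.1009 0.1084] 62 cup rim y [0.1053 0.1421] x [-0.0279  0.0256] 15
wrist jaw [0.0814 0.1058 0.1066] 202 cup rim y [0.1141 0.1641] x [-0.0326 -0.0047] 577
t 17.8 th 0.1897 r 0.0848 z 0.1078 Ftan -5.6 Frad 1.78 Fz -0.88
t 17.8 th 0.1897 r 0.0848 z 0.1078 Ftan -5.6 Frad 1.78 Fz -0.88
t 17.8 th 0.1897 r 0.0848 z 0.1078 Ftan -5.6 Frad 1.78 Fz -0.88
```

Request:
move_arm(
  xyz=[
    [-0.2, 1.0, 0],
    [-0.2, 1.0, 0],
  ],
  spin=[0, 0],
)

```text
time_s: 18.0
eef_pos: [0.4351, -0.0815, 0.1077]
tcp_rot: [0.115, 3.137, -0.007]
force: [-3.8, -6.8, -2.2]
gripper_width: 0.021
finger_force: 25.0
```

```bash
python3 th.py
```

```text
t 18.0 th 0.2082 r 0.0848 z 0.1077 Ftan -7.58 Frad 1.77 Fz -2.23
```

Request:
move_arm(
  xyz=[
    [0, 0, 0],
    [0, 0, 0],
    [0, 0, 0],
  ],
  spin=[0, 0, 0],
)

```text
time_s: 18.3
eef_pos: [0.4351, -0.0813, 0.1078]
tcp_rot: [0.115, 3.137, -0.006]
force: [-3.2, -5.3, -1.6]
gripper_width: 0.0214
finger_force: 25.0
```

```bash
python3 th.py
```

```text
t 18.3 th 0.2101 r 0.0848 z 0.1078 Ftan -5.97 Frad 1.63 Fz -1.62
```

Request:
move_arm(
  xyz=[
    [0.2, -0.9, 0],
    [0.2, -0.9, 0],
    [0, 0, 0],
  ],
  spin=[0, 0, 0],
)

```text
time_s: 18.6
eef_pos: [0.4348, -0.0824, 0.1078]
tcp_rot: [0.115, 3.136, -0.004]
force: [-2.7, -4.6, -0.7]
gripper_width: 0.0212
finger_force: 25.0
```

```bash
python3 th.py
```

```text
t 18.6 th 0.1969 r 0.0848 z 0.1078 Ftan -5.19 Frad 1.32 Fz -0.67
```

Request:
move_arm(
  xyz=[
    [0, 0, 0],
    [0, 0, 0],
    [0, 0, 0],
    [0, 0, 0],
    [0, 0, 0],
  ],
  spin=[0, 0, 0, 0, 0],
  jaw=0.4,
)

```text
time_s: 19.1
eef_pos: [0.4342, -0.0809, 0.1066]
tcp_rot: [0.114, 3.139, 0.001]
force: [0.8, -0.2, 0.1]
gripper_width: 0.0556
finger_force: 0.0
```

Request:
move_arm(
  xyz=[
    [0, 0, -5],
    [0, 0, -10],
    [0, 0, -15],
    [0, 0, -15],
    [0, 0, -15],
    [0, 0, -15],
    [0, 0, -15],
    [0, 0, -5],
    [0, 0, 0],
    [0, 0, 0],
  ],
  spin=[0, 0, 0, 0, 0, 0, 0, 0, 0, 0],
)

```text
time_s: 20.1
eef_pos: [0.4336, -0.0812, 0.201]
tcp_rot: [-0.114, -3.139, -0.0]
force: [-0.5, 0.5, 0.7]
gripper_width: 0.0564
finger_force: 0.0
```

```bash
python3 - <<'E'
from h import *
s=snap('wrist'); P=cloud(s); cv2.imwrite('pics/w_end.png',s['img'][:,:,::-1])
ya=np.deg2rad(85.8); ey=np.array([np.cos(ya),np.sin(ya)]); ex=np.array([ey[1],-ey[0]]); d=P[...,:2]-[.5166,-.105]
x,y,z=d@ex,d@ey,P[...,2]
h=cv2.cvtColor(s['img'],cv2.COLOR_RGB2HSV);wood=(h[...,0]>8)&(h[...,0]<25)&(h[...,1]>50)
k=(s['img'].max(2)<60)&(np.hypot(x,y)>.07)&(np.hypot(x,y)<.1)&(x<-.05)&(z>.1)&(z<.15); zt=np.percentile(z[k],95); m=k&(z>zt-.003)
print('knob top z',zt,m.sum(),'theta',np.arctan2(y[m].mean(),-x[m].mean()),np.hypot(x[m].mean(),y[m].mean()))
c=(~wood)&(abs(z-.067)<.004)&(abs(x)<.045)&(y>.09)&(y<.19)
print('rim y',np.percentile(y[c],[1,99]).round(4),'x',np.percentile(x[c],[1,99]).round(4),'z',np.percentile(z[c],[5,95]).round(4),c.sum())
j=y[wood&(abs(z-.058)<.004)&(abs(x)<.04)&(y>.04)&(y<.125)];print('jaw',np.percentile(j,[2,98,100]).round(4))
print(arm.sense()['force'],arm.sense()['time_s'],arm.sense()['eef_pos'])
E
```

```text
knob top z 0.12632880017414477 413 theta 0.1601889988000278 0.08459770772870079
rim y [0.1069 0.1645] x [-0.0319  0.0244] z [0.0635 0.0672] 568
jaw [0.097  0.1064 0.1066]
[-0.44567215 -0.38072844  0.16201871] 20.15 [ 0.43343858 -0.08114616  0.20060557]
```

View pics/w_end.png

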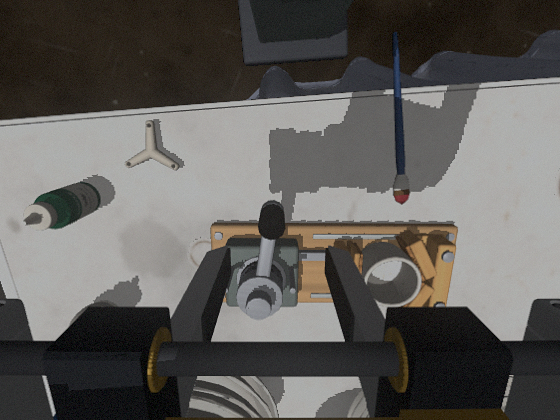

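The wrist view shows the lever at about (265,250) and the cup seated in the V at (392,280). The knob top is back to 0.126 m, so the lever is dropped in, and the bottle is upright. The lever sprang back through its play on release, so I'll regrip and re-check the tightness at slow speed.

Request:
move_arm(
  xyz=[
    [0, -3, 10],
    [0, 0, 14],
    [0, 0, 14],
    [0, 0, 14],
    [0, 0, 14],
    [0, 0, 14],
    [0, 0, 12],
    [0, 0, 1],
    [0, 0, 0],
  ],
  spin=[0, 0, 0, 0, 0, 0, 0, 0, 0],
)

```text
time_s: 21.05
eef_pos: [0.4336, -0.0842, 0.1081]
tcp_rot: [-0.114, -3.139, -0.0]
force: [-0.2, -0.6, 0.2]
gripper_width: 0.0566
finger_force: 0.0
```

Request:
move_arm(
  xyz=[
    [0, 0, 0],
    [0, 0, 0],
    [0, 0, 0],
    [0, 0, 0],
    [0, 0, 0],
    [0, 0, 0],
    [0, 0, 0],
  ],
  spin=[0, 0, 0, 0, 0, 0, 0],
  jaw=0.9,
  force=20,
)

```text
time_s: 21.75
eef_pos: [0.4338, -0.0846, 0.1087]
tcp_rot: [0.114, 3.139, -0.001]
force: [-0.1, -0.9, 0.8]
gripper_width: 0.0213
finger_force: 20.0
```

```bash
python3 th.py
```

```text
t 21.75 th 0.1684 r 0.0852 z 0.1087 Ftan -0.88 Frad -0.14 Fz 0.78
```

Request:
move_arm(
  xyz=[
    [-0.1, 0.5, 0],
    [-0.1, 0.5, 0],
    [-0.1, 0.5, 0],
    [-0.1, 0.5, 0],
  ],
  spin=[0, 0, 0, 0],
)

```text
time_s: 22.15
eef_pos: [0.4342, -0.083, 0.1087]
tcp_rot: [0.115, 3.139, -0.002]
force: [-1.0, -4.2, 2.1]
gripper_width: 0.0211
finger_force: 20.0
```

```bash
python3 th.py
```

```text
t 22.15 th 0.1882 r 0.0852 z 0.1087 Ftan -4.32 Frad -0.07 Fz 2.09
```

Request:
move_arm(
  xyz=[
    [-0.1, 0.5, 0],
    [-0.1, 0.5, 0],
    [-0.1, 0.5, 0],
  ],
  spin=[0, 0, 0],
)

```text
time_s: 22.45
eef_pos: [0.4345, -0.0819, 0.1086]
tcp_rot: [-0.115, -3.139, 0.004]
force: [-1.0, -5.7, 2.5]
gripper_width: 0.0214
finger_force: 20.0
```

```bash
python3 th.py
```

```text
t 22.45 th 0.2013 r 0.0853 z 0.1086 Ftan -5.8 Frad -0.57 Fz 2.54
```

Request:
move_arm(
  xyz=[
    [-0.1, 0.5, 0],
    [-0.1, 0.4, 0],
  ],
  spin=[0, 0],
)

```text
time_s: 22.65
eef_pos: [0.4347, -0.0814, 0.1087]
tcp_rot: [-0.115, -3.139, 0.005]
force: [-1.3, -7.0, 2.9]
gripper_width: 0.0215
finger_force: 20.0
```

```bash
python3 th.py
```

```text
t 22.65 th 0.2076 r 0.0852 z 0.1087 Ftan -7.08 Frad -0.71 Fz 2.86
```

Request:
move_arm(
  xyz=[
    [0.1, -0.8, 0],
    [0.1, -0.8, 0],
    [0.1, -0.8, 0],
    [0.1, -0.8, 0],
    [0, 0, 0],
  ],
  spin=[0, 0, 0, 0, 0],
)

```text
time_s: 23.15
eef_pos: [0.4342, -0.0831, 0.1086]
tcp_rot: [0.114, 3.139, 0.0]
force: [-1.8, -3.0, 4.6]
gripper_width: 0.0217
finger_force: 20.0
```

```bash
python3 th.py
```

```text
t 23.15 th 0.1867 r 0.0852 z 0.1086 Ftan -3.33 Frad 1.01 Fz 4.59
```

Request:
move_arm(
  xyz=[
    [0, 0, 0],
    [0, 0, 0],
    [0, 0, 0],
    [0, 0, 0],
    [0, 0, 0],
  ],
  spin=[0, 0, 0, 0, 0],
  jaw=0.4,
)

```text
time_s: 23.65
eef_pos: [0.434, -0.0827, 0.108]
tcp_rot: [-0.114, -3.139, -0.001]
force: [0.1, -0.5, 0.2]
gripper_width: 0.0555
finger_force: 0.0
```

Request:
move_arm(
  xyz=[
    [0, 0, -5],
    [0, 0, -10],
    [0, 0, -15],
    [0, 0, -15],
    [0, 0, -15],
    [0, 0, -15],
    [0, 0, -15],
    [0, 0, -5],
    [0, 0, 0],
    [0, 0, 0],
  ],
  spin=[0, 0, 0, 0, 0, 0, 0, 0, 0, 0],
)

```text
time_s: 24.65
eef_pos: [0.434, -0.0831, 0.203]
tcp_rot: [-0.114, -3.139, -0.0]
force: [-0.2, -0.0, -0.3]
gripper_width: 0.0564
finger_force: 0.0
```

```bash
python3 - <<'E'
from h import *
s=snap('wrist'); P=cloud(s)
ya=np.deg2rad(85.8); ey=np.array([np.cos(ya),np.sin(ya)]); ex=np.array([ey[1],-ey[0]]); d=P[...,:2]-[.5166,-.105]
x,y,z=d@ex,d@ey,P[...,2]
k=(s['img'].max(2)<60)&(np.hypot(x,y)>.07)&(np.hypot(x,y)<.1)&(x<-.05)&(z>.1)&(z<.15); zt=np.percentile(z[k],95); m=k&(z>zt-.003)
print('knob top z',zt,'theta',np.arctan2(y[m].mean(),-x[m].mean()))
c=(abs(z-.067)<.004)&(abs(x)<.045)&(y>.09)&(y<.19)
print('rim y',np.percentile(y[c],[1,99]).round(4),'x',np.percentile(x[c],[1,99]).round(4))
s=snap('scene'); c=s['img'][170:310,215:415]; cv2.imwrite('pics/end2.png',cv2.resize(c,None,fx=4,fy=4,interpolation=cv2.INTER_CUBIC)[:,:,::-1])
E
```

```text
knob top z 0.12636026377025195 theta 0.15827894675260726
rim y [0.1066 0.1646] x [-0.0319  0.0248]
```

View pics/end2.png

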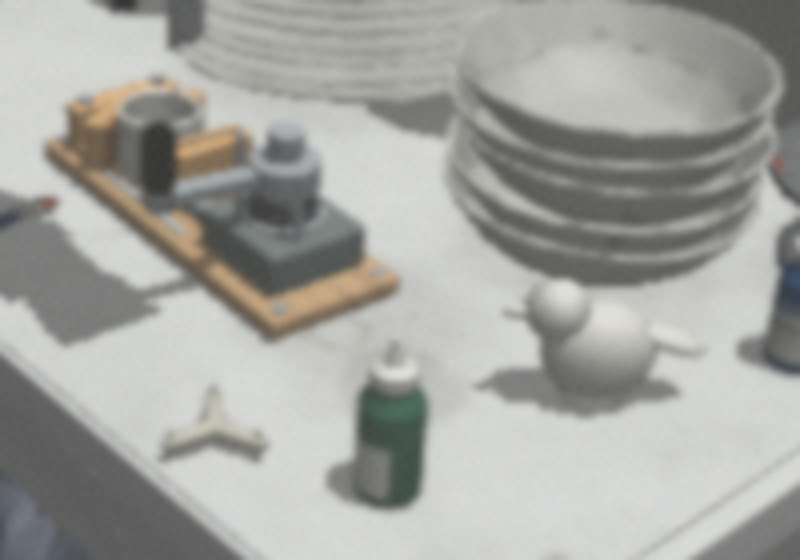

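The scene crop shows the lever down with the knob at about (157,160), and the cup clamped upright at (158,125). The bird and bottle are unmoved. Handing in.

```bash
python3 -c "
from bench import arm
print(arm.finish_job())"
```

```text
the job is handed in; nothing more can be done
None
```

The cup is clamped upright between the wooden jaw and the V, with the lever fully dropped into its serrations and the bird and bottle unmoved; the last slow turn read about 7 N at the knob (top of the 5.5–7 N range), and the job was handed in at about 25 s.

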